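# Restock a tin lane behind its stuck pusher

## Task

Restock the tin lane so that the older tins leave first: take the stuck pusher by its knob, work it loose and slide it back until you feel it come up firmly against its hidden stop, never letting it fly or slam; then bring the two older tins forward, close up to the front lip and to each other, and stand every new tin in the lane behind them. Finally draw the pusher forward until it rests against the last tin and the whole row stands upright and closed up from the lip to the pusher; leave the carton, the tape and the battery alone.

Things in the scene. Friction and masses are not known exactly. Their poses are not given: they have to be found in the camera images.
- tray: Steel lane 74 x 460 mm, fixed to the bench. Origin on the bench under its centre line; z up, +y to the rear. Inner face of the front lip (clear, 4 mm thick, top 38 mm above the bench) at y = -210 mm; rear end y = +250 mm. Floor 12 mm above the bench; guide wires at x = +-31.5 mm, tops 23.5 mm above the bench, leave 58 mm between them for tins in single file.
- rail: Aluminium rail 40 mm wide, 9 mm high, under the whole tray; it guides the pusher. The pusher's rigid end stop is clamped inside it, out of sight, at a place that differs from start to start but leaves room for at least six tins between lip and pusher. Origin and axes as the tray's.
- pusher: Steel pusher: upright plate 50 mm wide, 4 mm thick, top 72 mm above the bench, a foot 50 mm long behind it; slides along tray y only. Origin at tray floor level under the middle of its front face; axes as the tray's. It starts stuck in a fouled front stretch of the rail, dragging with 10 to 20 N; further back it suddenly comes free and slides with 1 to 3 N until the stop.
- knob (a point): Middle of the pusher's grip knob, an upright black cylinder 22 mm across and 36 mm high on top of the pusher, its axis 13 mm behind the front face; it spans 74 to 110 mm above the bench, this point is at 94 mm.
- face (a point): Point on the front face of the pusher, on its centre line, 37 mm above the bench.
- old1: Plain steel tin with a white paper band, 52 mm across, 48 mm high, about 0.25 kg. Origin at the centre of its underside, z up its axis. Older stock: stands in the lane near the front, a gap off the lip.
- old2: Plain steel tin with a white paper band, 52 mm across, 48 mm high, about 0.25 kg. Origin at the centre of its underside, z up its axis. Older stock: stands in the lane between old1 and the pusher.
- new1: Plain steel tin with a white paper band, 52 mm across, 48 mm high, about 0.25 kg. Origin at the centre of its underside, z up its axis. New stock: stands on the bench beside the lane, on its far side (tray +x). May be absent.
- new2: Plain steel tin with a white paper band, 52 mm across, 48 mm high, about 0.25 kg. Origin at the centre of its underside, z up its axis. New stock: stands on the bench beside the lane, on its far side (tray +x). May be absent.
- new3: Plain steel tin with a white paper band, 52 mm across, 48 mm high, about 0.25 kg. Origin at the centre of its underside, z up its axis. New stock: stands on the bench beside the lane, on its far side (tray +x). May be absent.
- new4: Plain steel tin with a white paper band, 52 mm across, 48 mm high, about 0.25 kg. Origin at the centre of its underside, z up its axis. New stock: stands on the bench beside the lane, on its far side (tray +x). May be absent.
- carton: Empty open cardboard box 160 x 120 x 70 mm, a bystander. Origin at the centre of its underside.
- tape: Roll of packing tape lying flat, 100 mm across, 48 mm high, a bystander. Origin at the centre of its underside.
- battery: Black cordless-tool battery 75 x 115 x 59 mm, a bystander. Origin at the centre of its underside.

How it is judged:
On the way, in this order (a step that is already met when the one before it is completed fails the run):
1. the pusher is pressed up against its hidden end stop (contact force between pusher and rail above 1.5 N and linear speed of pusher below 0.02 m/s), for 0.1 s.
2. both older tins stand at the front of the lane, up against the lip and each other (angle between each of old1, old2's own z axis and vertical below 0.1 rad and x of old1 in the frame of tray between -0.009 and 0.009 m and z of old1 in the frame of tray between 0.007 and 0.017 m and linear speed of each of old1, old2 below 0.02 m/s and y of each of old1, old2 in the frame of tray below -0.119 m and x of old2 in the frame of tray between -0.009 and 0.009 m and z of old2 in the frame of tray between 0.007 and 0.017 m and y of any of old1, old2 in the frame of tray below -0.171 m), for 0.2 s.
3. every new tin stands in the lane behind the older ones (angle between each of new1, new2, new3, new4's own z axis and vertical below 0.1 rad and x of new1 in the frame of tray between -0.009 and 0.009 m and z of new1 in the frame of tray between 0.007 and 0.017 m and linear speed of each of new1, new2, new3, new4 below 0.02 m/s and y of each of new1, new2, new3, new4 in the frame of tray above -0.119 m and x of new2 in the frame of tray between -0.009 and 0.009 m and z of new2 in the frame of tray between 0.007 and 0.017 m and x of new3 in the frame of tray between -0.009 and 0.009 m and z of new3 in the frame of tray between 0.007 and 0.017 m and x of new4 in the frame of tray between -0.009 and 0.009 m and z of new4 in the frame of tray between 0.007 and 0.017 m), for 0.2 s.
At the end, for the whole second after the job is handed in: The two older tins stand first in the lane and every new tin behind them, all upright, on the lane's floor between the wires and at rest; the row is closed up from the lip (gaps adding up to no more than 13 mm up to any tin) and the pusher's face is within 8 mm of the last tin (all of step 2 and all of step 3 and (y of each of new1, new2, new3, new4 in the frame of tray below -0.119 m or y of new1 in the frame of tray between -0.119 and -0.067 m or y of new2 in the frame of tray between -0.119 and -0.067 m or y of new3 in the frame of tray between -0.119 and -0.067 m or y of new4 in the frame of tray between -0.119 and -0.067 m) and (y of each of new1, new2, new3, new4 in the frame of tray below -0.067 m or y of new1 in the frame of tray between -0.067 and -0.015 m or y of new2 in the frame of tray between -0.067 and -0.015 m or y of new3 in the frame of tray between -0.067 and -0.015 m or y of new4 in the frame of tray between -0.067 and -0.015 m) and (y of each of new1, new2, new3, new4 in the frame of tray below -0.015 m or y of new1 in the frame of tray between -0.015 and 0.037 m or y of new2 in the frame of tray between -0.015 and 0.037 m or y of new3 in the frame of tray between -0.015 and 0.037 m or y of new4 in the frame of tray between -0.015 and 0.037 m) and (y of each of new1, new2, new3, new4 in the frame of tray below 0.037 m or y of new1 in the frame of tray between 0.037 and 0.089 m or y of new2 in the frame of tray between 0.037 and 0.089 m or y of new3 in the frame of tray between 0.037 and 0.089 m or y of new4 in the frame of tray between 0.037 and 0.089 m) and (horizontal distance between face and new1 below 0.034 m or horizontal distance between face and new2 below 0.034 m or horizontal distance between face and new3 below 0.034 m or horizontal distance between face and new4 below 0.034 m) and linear speed of pusher below 0.01 m/s); the robot touches nothing.
It fails at once if the pusher flies along its rail (faster than 0.45 m/s) (linear speed of pusher above 0.45 m/s).
It fails at once if the carton, the tape or the battery is moved more than 3 cm (distance of any of carton, tape, battery from where it was at the start of the episode above 0.03 m).
Of new1, new2, new3, new4 only 2 to 4 are there at a start; the rules pass over those that are not, and their reading is None.
At some moment in a run one of new1, new2, new3, new4 may be knocked a few centimetres aside while the robot is not near it.
Once in a run the grip may slacken for a moment while it holds something.
It also fails if it takes over 210 s, if anything falls off the work surface, if the arm or the gripper's body presses on something with over 40 N, if the wrist force passes 120 N, or if a joint passes its speed limit or range.

## Robot

A 7-joint arm with a two-finger parallel gripper is mounted at the origin on the work surface. World frame = base frame: x ahead of the robot, y to its left, z up, the work surface at z = 0. Lengths are in m, angles in rad, forces in N, time in s.
With the tool pointing down it reaches from about 0.425 to 0.875 m from the base axis. Payload 8.4 kg.
Tool frame: the origin (TCP) lies at the very end of the fingers, on their centre line; the grasp point (between the pads) lies 19 mm behind it; y points along the fingers, x is the direction in which the jaws open and shut, and the axes are right-handed (so a half turn about y gives the same grasp; the last joint's range is limited). The gripper opens to 87 mm and grips with 3 to 60 N. Pads are 19 mm wide; open, the fingers measure 117 mm over their backs; the gripper's body (75 mm by 190 mm) begins 51 mm behind the grasp point.
Start: joints at [-1.353, 0.333, 0.04, 1.465, -0.013, 1.343, -0.059], TCP at [0.202, 0.618, 0.223] pointing down, gripper open.
Joint ranges: [-2.58, 2.58], [-0.38, 2.09], [-1.3, 1.39], [0.25, 2.4], [-1.5, 4.64], [0.08, 2.09], [-2.65, 2.65]. Speed limits (rad/s): [2.22, 2.22, 2.79, 2.79, 3.14, 3.14, 3.14].

## Interface

Orientations are given as a unit quaternion [x, y, z, w].
In Python, from cell import arm, readout, eyes, job_done gives the robot as it stands. The module is installed in compiled form; this text tells all that it offers. Calls block until the motion is done:
- arm.move_to(position, orientation): joint-space move of the TCP to a pose.
- arm.movel(position, rot=None, feed=0.15, contact_N=None): straight line of the TCP; rot=None keeps the orientation; feed is the mean speed in m/s. With contact_N (N) it stops when the force on the tool has changed by that much, and returns True; else False.
- arm.movej(angles): joint-space move.
- arm.set_gripper(opening, grip_force=None): finger opening in m; grip_force is the grip in N (None keeps the last); returns when the fingers have stopped.
- arm.hold(seconds).
- arm.solve_ik(position, orientation): joint angles nearest the present ones, or None.
- readout.sense(): the state.
- eyes.grab_frame(name): name is "scene" or "top"; returns a dict with "pixels" (400x640x3 uint8, red, green, blue), "depth" (400x640 float32, m along the optical axis (not along the pixel's ray), 0 where there is no reading), "intrinsics" (3x3 intrinsics, pixels), "extrinsics" (4x4, takes a point from camera to world coordinates). Camera axes: x right, y down, z forward; pixel columns grow to the right and rows downward; lengths in m; the calibration is good to about 2 mm. A picture is of the moment at which its call begins.
A pose or a line that the arm cannot do raises arm.IKError and nothing moves.
- job_done(): hands the job in, once; it reports no verdict.
The state is a dict: "t": time; "joint_positions": joint angles; "joint_velocities": joint speeds; "tau": joint torques, N m; "tool_pos": TCP position; "eef_rot": TCP orientation; "wrist_force": force on the tool from outside, world axes, zero at the start; "torque": the same for the moment, N m; "gripper_width": finger opening in m.
Only numpy, scipy, OpenCV 4.12 (cv2) and the standard library are available. Lean on these libraries where they do the work, as an engineer would, in place of code of your own. Each camera call takes 0.05 s, during which the arm holds its last target. There are 200 camera calls.

## Working session

There is one attempt and no reset: what is moved stays moved. The work goes in short steps, each a Python script; the robot and the scene stay as the last script left them, time stands still between calls to the robot, and variables do not carry over. Pictures are saved under pics/ and viewed, about 12 in all and at most 16, crops included, and the job is handed in when it is done.

```bash
mkdir -p pics
cat > h.py <<'E'
import numpy as np, cv2
from cell import arm, readout, eyes, job_done
def snap(cam,name,crop=None,s=1):
    f=eyes.grab_frame(cam); im=f["pixels"][:,:,::-1].copy()
    if crop: im=im[crop[1]:crop[3],crop[0]:crop[2]]
    cv2.imwrite("pics/"+name,cv2.resize(im,None,fx=s,fy=s,interpolation=cv2.INTER_CUBIC)); np.savez(name[:-4]+".npz",**{k:f[k] for k in("depth","intrinsics","extrinsics","pixels")})
    return f
def pt(f,u,v,z=None):
    K=f["intrinsics"];E=f["extrinsics"]
    r=np.array([(u-K[0,2])/K[0,0],(v-K[1,2])/K[1,1],1.])
    if z is None:
        d=f["depth"][int(v),int(u)]; return E[:3,:3]@(r*d)+E[:3,3]
    w=E[:3,:3]@r; return E[:3,3]+w*(z-E[2,3])/w[2]
E
python3 - <<'E'
from h import *
for c in("top","scene"):
    f=snap(c,c+"1.png",s=1.25); print(c,f["intrinsics"].round(1).tolist(),f["extrinsics"].round(3).tolist())
s=readout.sense();print(s["eef_rot"],s["gripper_width"],s["t"])
E
```

```text
top [[424.8, 0.0, 325.8], [0.0, 424.8, 205.0], [0.0, 0.0, 1.0]] [[0.135, -0.968, 0.214, 0.272], [-0.991, -0.133, 0.023, -0.022], [0.006, -0.215, -0.977, 1.366], [0.0, 0.0, 0.0, 1.0]]
scene [[442.1, 0.0, 314.1], [0.0, 442.1, 198.6], [0.0, 0.0, 1.0]] [[-0.715, 0.55, -0.432, 1.042], [0.699, 0.545, -0.464, 0.538], [-0.02, -0.634, -0.773, 1.018], [0.0, 0.0, 0.0, 1.0]]
[ 0.57294829  0.41446174 -0.41528679 -0.5722662 ] 0.0871228246885207 0.1
```

View pics/top1.png

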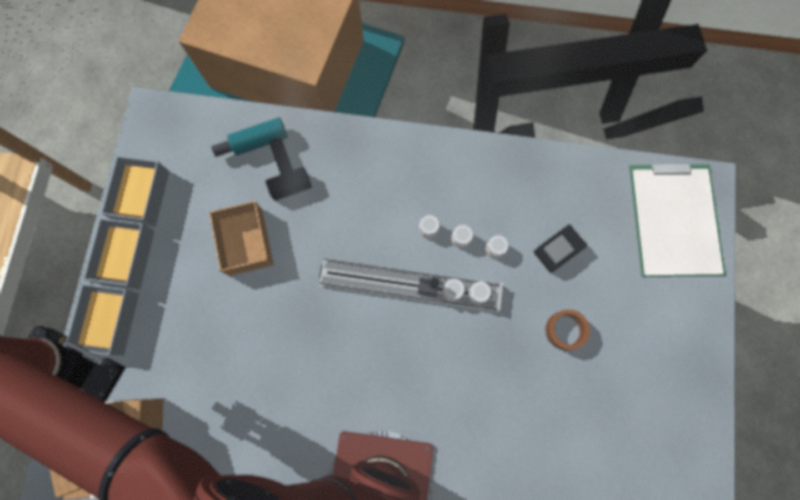

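View pics/scene1.png

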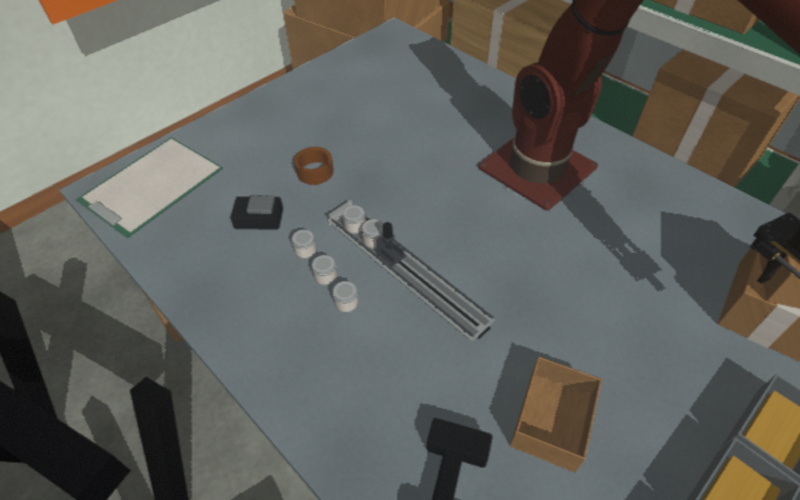

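Both views show the tray with two old tins at its front (top view 455,290 and 480,292), the pusher right behind them (430,285), and three new tins at (428,226), (462,236) and (497,246). The battery is at (560,248), the tape at (568,330) and the carton at (241,238). Next I'll take enlarged crops.

Run:
```python
from h import *
for n,c in(("top1",(245,160,445,260)),("scene1",(220,145,420,285))):
    im=np.load(n+".npz")["pixels"][:,:,::-1][c[1]:c[3],c[0]:c[2]]
    im=cv2.resize(im,None,fx=4,fy=4,interpolation=cv2.INTER_CUBIC); cv2.imwrite("pics/%s_crop.png"%n,im)
```

```text
(no output)
```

View pics/top1_crop.png

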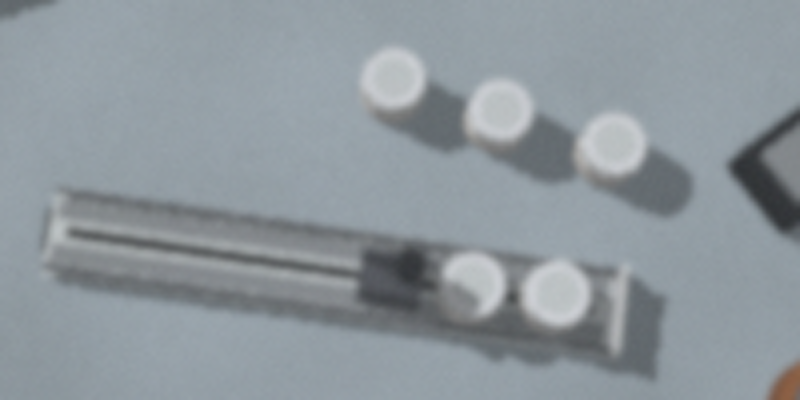

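View pics/scene1_crop.png

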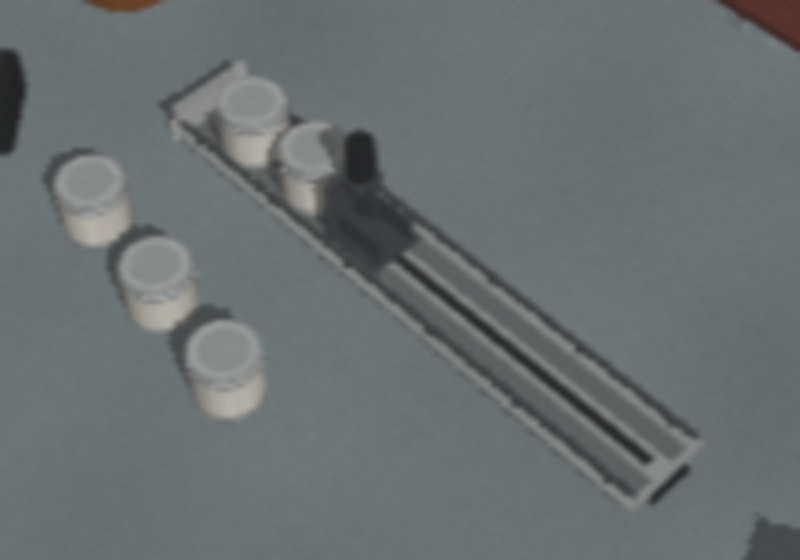

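Run:
```python
from h import *
T={"lipA":(628,265,.038),"lipB":(615,354,.038),"rear":(55,233,.014),"old1":(556,291,.06),"old2":(474,285,.06),"knob":(411,262,.11),"n1":(393,78,.048),"n2":(500,110,.048),"n3":(614,144,.048)}
S={"lipA":(170,106,.038),"lipB":(240,66,.038),"rear":(666,471,.014),"old1":(253,102,.06),"old2":(314,149,.06),"knob":(361,140,.11),"n1":(225,349,.048),"n2":(156,264,.048),"n3":(90,183,.048)}
P={}
for n,D,o in(("top1",T,(245,160)),("scene1",S,(220,145))):
    f=dict(np.load(n+".npz"))
    for k,(u,v,z) in D.items():
        p=pt(f,o[0]+(u-1.5)/4,o[1]+(v-1.5)/4,z); P.setdefault(k,[]).append(p[:2].round(4))
for k in P: print(k,*[p.tolist() for p in P[k]])
```

```text
lipA [0.5281, -0.2385] [0.5306, -0.2392]
lipB [0.4564, -0.2353] [0.4653, -0.2329]
rear [0.4957, 0.2196] [0.4996, 0.2234]
old1 [0.4959, -0.1815] [0.4961, -0.1809]
old2 [0.4919, -0.1178] [0.496, -0.1148]
knob [0.4943, -0.0653] [0.4961, -0.0637]
n1 [0.6523, -0.0344] [0.6531, -0.0347]
n2 [0.6376, -0.1228] [0.6395, -0.1231]
n3 [0.6222, -0.2163] [0.6256, -0.2143]
```

```bash
cat >> h.py <<'E'
from scipy.spatial.transform import Rotation as R
def q(yaw):  # jaw axis at yaw about world z, pointing down
    c,s=np.cos(yaw),np.sin(yaw)
    return R.from_matrix(np.array([[c,0,-s],[s,0,c],[0,-1,0]])).as_quat()
def st():
    s=readout.sense(); print("t%.1f"%s["t"],"p",np.round(s["tool_pos"],4),"F",np.round(s["wrist_force"],1),"w%.4f"%s["gripper_width"]); return s
E
python3 - <<'E'
from h import *
for n,L,o in(("top1",[(68,232),(360,273)],(245,160)),("scene1",[(650,460),(402,257)],(220,145))):
    f=dict(np.load(n+".npz"))
    p=[pt(f,o[0]+(u-1.5)/4,o[1]+(v-1.5)/4,.012)[:2] for u,v in L]; d=p[0]-p[1]
    print(np.round(p,4).tolist(),"yaw",np.degrees(np.arctan2(-d[0],d[1])))
m=R.from_quat(readout.sense()["eef_rot"]).as_matrix(); print(m.round(2).tolist())
for y in(0,np.pi/2,np.pi,-np.pi/2):
    print(y,*[np.round(a,2).tolist() if (a:=arm.solve_ik(p,q(y))) is not None else None for p in([.496,-.065,.2],[.496,.2,.08],[.496,-.18,.03],[.65,-.03,.018])],sep="\n ")
E
```

```text
[[0.4983, 0.2096], [0.4972, -0.029]] yaw -0.26502243506093814
[[0.4995, 0.21], [0.495, -0.0262]] yaw -1.099411323045207
[[0.31, -0.0, -0.95], [0.95, -0.0, 0.31], [-0.0, -1.0, -0.0]]
0
 [-0.89, 0.02, 0.96, 1.89, -0.02, 1.24, 0.08]
 [-0.91, 0.24, 0.51, 1.93, -0.14, 1.0, -0.34]
 [-0.29, 0.32, 0.64, 1.99, -0.24, 0.9, 0.48]
 [-0.55, 0.61, 0.72, 1.69, -0.46, 1.01, 0.32]
1.5707963267948966
 [-0.87, 0.02, 0.94, 1.89, -0.02, 1.24, 1.65]
 [-0.8, 0.23, 0.37, 1.93, -0.1, 1.0, 1.19]
 [-0.52, 0.41, 0.94, 2.0, -0.41, 0.93, 2.2]
 [-0.54, 0.6, 0.7, 1.69, -0.45, 1.01, 1.89]
3.141592653589793
 None
 [0.45, 0.44, -1.09, 1.87, 0.44, 1.1, 2.33]
 [-0.7, 0.59, 1.22, 2.01, -0.66, 1.02, -2.3]
 [-0.82, 0.89, 1.21, 1.71, -0.89, 1.2, -2.52]
-1.5707963267948966
 [-0.86, 0.02, 0.93, 1.89, -0.02, 1.24, -1.5]
 [-1.0, 0.25, 0.61, 1.94, -0.17, 1.0, -1.88]
 [-0.3, 0.32, 0.66, 1.99, -0.25, 0.9, -1.09]
 [-0.65, 0.67, 0.87, 1.7, -0.58, 1.05, -1.16]
```

```bash
cat >> h.py <<'E'
YAW=-0.0105
def ax(y): return .4965+.0105*(y+.026)
E
python3 - <<'E'
from h import *
y=-.0645; Q=q(-np.pi/2+YAW)
arm.move_to([ax(y),y,.2],Q); 
f=snap("scene","s2.png",(220,95,420,245),4)
arm.set_gripper(.05,60)
arm.movel([ax(y),y,.079],feed=.1,contact_N=8); st()
arm.set_gripper(0,60); st()
snap("scene","s3.png",(220,95,420,245),4)
E
```

```text
t5.0 p [ 0.4965 -0.0645  0.0795] F [ 0.2 -0.6  0.4] w0.0501
t5.7 p [ 0.4961 -0.0645  0.0791] F [-0.4 -0.1  0.6] w0.0206
```

View pics/s3.png

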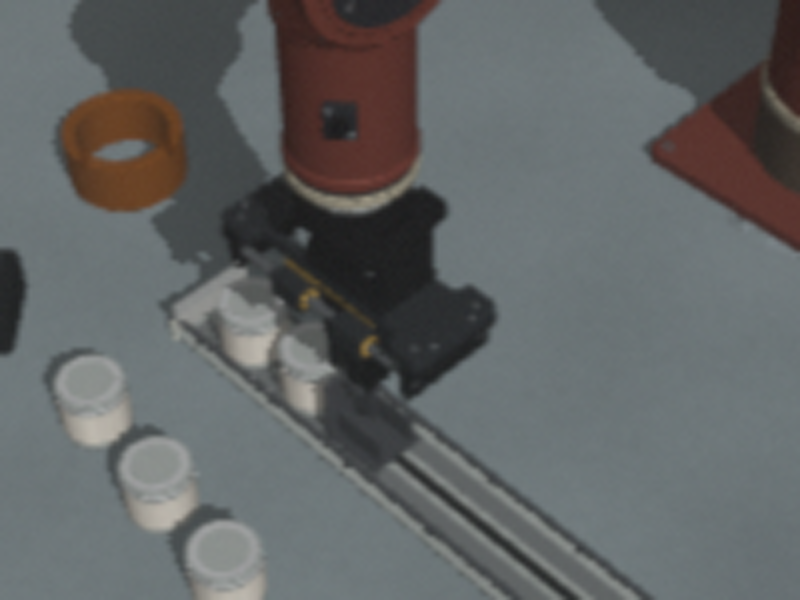

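The picture shows the fingers around the knob, and the 20.6 mm opening fits the 22 mm knob. Now I'll work it back in short, slow steps.

Run:
```python
from h import *
y0=y=-.0645; free=False
for i in range(40):
    y+=.008
    hit=arm.movel([ax(y),y,.079],feed=.02 if not free else .03,contact_N=9 if free else 35)
    s=st(); F=abs(s["wrist_force"][1])
    if hit: break
    if not free and i>0 and F<5: free=True; print("free")
print("hit",hit); 
if hit:
    p=s["tool_pos"]; arm.hold(.2); s=st()
    arm.movel([ax(p[1]),p[1]+.002,.079],feed=.01,contact_N=12); arm.hold(.4); st()
```

```text
t6.3 p [ 0.4962 -0.0581  0.0791] F [-0.2 -6.1  0.7] w0.0210
t6.8 p [ 0.4963 -0.0498  0.079 ] F [-0.1 -5.5  0.3] w0.0210
t7.4 p [ 0.4964 -0.0419  0.0791] F [-0.2 -5.3 -0. ] w0.0205
t7.9 p [ 0.4965 -0.0341  0.079 ] F [-0.8 -5.6  0.7] w0.0205
t8.5 p [ 0.4966 -0.024   0.079 ] F [0.  1.2 1.4] w0.0207
free
t8.9 p [ 0.4967 -0.0158  0.0791] F [0.5 1.4 2.4] w0.0209
t9.3 p [ 0.4968 -0.008   0.079 ] F [0.8 2.3 1.7] w0.0207
t9.7 p [4.968e-01 1.000e-04 7.900e-02] F [0.9 1.3 2.6] w0.0206
t10.1 p [0.497  0.0081 0.0791] F [1.4 0.4 2.8] w0.0207
t10.5 p [0.497  0.0161 0.079 ] F [0.9 1.5 2.4] w0.0208
t11.0 p [0.4971 0.0241 0.079 ] F [1.8 0.  2.4] w0.0207
t11.4 p [0.4972 0.0321 0.079 ] F [2.8 1.1 1.6] w0.0208
t11.8 p [0.4973 0.0401 0.0791] F [3.7 1.3 2.4] w0.0206
t12.2 p [0.4974 0.0481 0.079 ] F [4.8 1.6 1.8] w0.0207
t12.6 p [0.4975 0.056  0.079 ] F [4.9 0.8 1.2] w0.0205
t13.0 p [0.4975 0.0637 0.079 ] F [5.2 1.2 2.2] w0.0205
t13.5 p [0.4976 0.0716 0.079 ] F [5.3 1.7 1.5] w0.0207
t13.9 p [0.4978 0.0796 0.0791] F [4.9 0.9 0.4] w0.0205
t14.3 p [0.4979 0.0876 0.0791] F [6.6 1.2 0.3] w0.0207
t14.7 p [0.4979 0.0956 0.0791] F [6.4 1.  0.9] w0.0208
t15.1 p [0.4981 0.1035 0.0791] F [5.  1.3 1.5] w0.0206
t15.5 p [0.4982 0.1115 0.0791] F [6.  1.3 1.5] w0.0208
t16.0 p [0.4983 0.1195 0.0791] F [4.7 0.3 0.6] w0.0206
t16.4 p [0.4983 0.1274 0.079 ] F [5.6 1.3 1.3] w0.0207
t16.6 p [0.4985 0.1315 0.079 ] F [-0.1 -2.5  4.4] w0.0209
hit True
t16.9 p [0.4986 0.1316 0.079 ] F [-2.4 -3.1  5.2] w0.0208
t17.6 p [0.4985 0.1316 0.079 ] F [ 3.7 -6.5  4.5] w0.0205
```

Run:
```python
from h import *
s=readout.sense(); y=s["tool_pos"][1]
print(arm.movel([ax(y)+.001,y+.005,.079],feed=.015,contact_N=15)); arm.hold(.4); st()
arm.movel([ax(y)+.001,y,.079],feed=.02);st()
arm.set_gripper(.045); arm.movel([ax(y),y,.16],feed=.15); st()
arm.move_to([.56,.0,.25],q(YAW)); arm.set_gripper(.075,25)
snap("top","t4.png",(245,160,445,260),4)
```

```text
True
t18.2 p [0.4986 0.1315 0.079 ] F [-1.1 -2.7  6.6] w0.0205
t18.5 p [0.4985 0.1314 0.079 ] F [-1.1 -1.8  6.2] w0.0208
t19.9 p [0.4977 0.1317 0.1594] F [ 0.2 -0.3  0.2] w0.0448
```

View pics/t4.png

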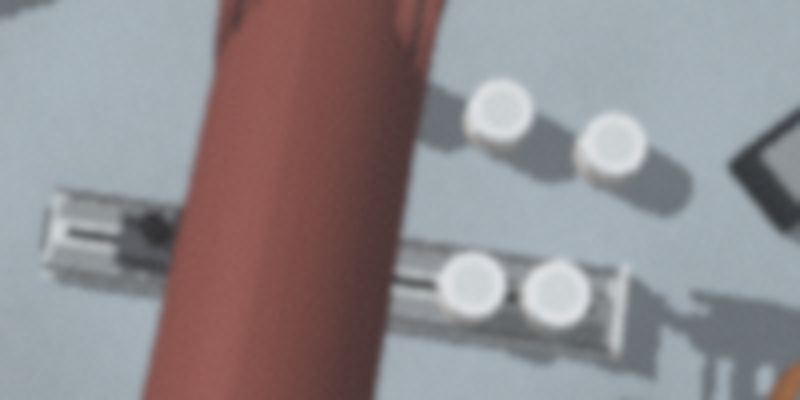

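The old tins are where they were, the pusher is at the rear stop, and the arm hides new1 in this view. The residual press was small, so I'll press again in controlled steps.

Run:
```python
from h import *
y=.1316; Q=q(-np.pi/2+YAW); x=ax(y)+.001
arm.set_gripper(.05,60); arm.move_to([x,y,.16],Q); arm.movel([x,y,.08],feed=.1,contact_N=8)
arm.set_gripper(0,60); s=st()
for k in range(1,9):
    arm.movel([x,y+.001*k,.08],feed=.02); arm.hold(.15); s=st()
    if abs(s["wrist_force"][1])>18: break
arm.hold(.2); st()
arm.movel([x,s["tool_pos"][1],.08],feed=.02)
arm.set_gripper(.05); arm.movel([x,y,.16],feed=.15)
```

```text
t26.3 p [0.4992 0.1315 0.0801] F [-0.9 -0.3  3. ] w0.0205
t26.7 p [0.4992 0.1316 0.0801] F [-1.1 -5.8  4.2] w0.0208
t27.1 p [0.4992 0.1318 0.0801] F [-1.5 -8.1  6.8] w0.0207
t27.5 p [0.4993 0.1318 0.0801] F [ -2.6 -10.7   7.5] w0.0211
t27.9 p [0.4992 0.1319 0.08  ] F [ -2.4 -14.1   7.8] w0.0205
t28.3 p [0.4992 0.132  0.08  ] F [ -3.  -17.4   9.9] w0.0209
t28.7 p [0.4992 0.1321 0.08  ] F [ -2.5 -20.8  11.2] w0.0208
t28.9 p [0.4992 0.1322 0.08  ] F [ -2.9 -20.1  11. ] w0.0205
```

```bash
cat >> h.py <<'E'
Q0=q(YAW)
def slide(y,ylim,z=.033,N=6):
    arm.set_gripper(.072,20); arm.move_to([ax(y),y,.13],Q0); arm.movel([ax(y),y,z],feed=.12,contact_N=8)
    arm.set_gripper(.03,20); st()
    h=arm.movel([ax(ylim),ylim,z],feed=.04,contact_N=N); print("hit",h); st()
    arm.set_gripper(.068); yy=st()["tool_pos"][1]; arm.movel([ax(yy),yy,.13],feed=.2)
E
python3 - <<'E'
from h import *
slide(-.181,-.222); slide(-.117,-.172)
arm.move_to([.56,.1,.25],Q0)
snap("top","t5.png",(245,160,445,260),4); snap("scene","s5.png",(220,145,420,285),4)
E
```

```text
t35.0 p [ 0.495  -0.1809  0.0333] F [-1.5  0.3  4.6] w0.0513
hit True
t35.2 p [ 0.495  -0.1809  0.0333] F [-0.6  1.   4.6] w0.0512
t35.9 p [ 0.4946 -0.1808  0.0329] F [-0.4  0.4 -0. ] w0.0677
t38.7 p [ 0.4952 -0.1169  0.0332] F [-3.7  0.5  6.7] w0.0515
hit True
t39.4 p [ 0.4958 -0.1333  0.0332] F [ 0.4 -3.8  3.7] w0.0514
t40.0 p [ 0.4957 -0.1308  0.0329] F [ 0.4 -0.2 -0.1] w0.0679
```

View pics/s5.png

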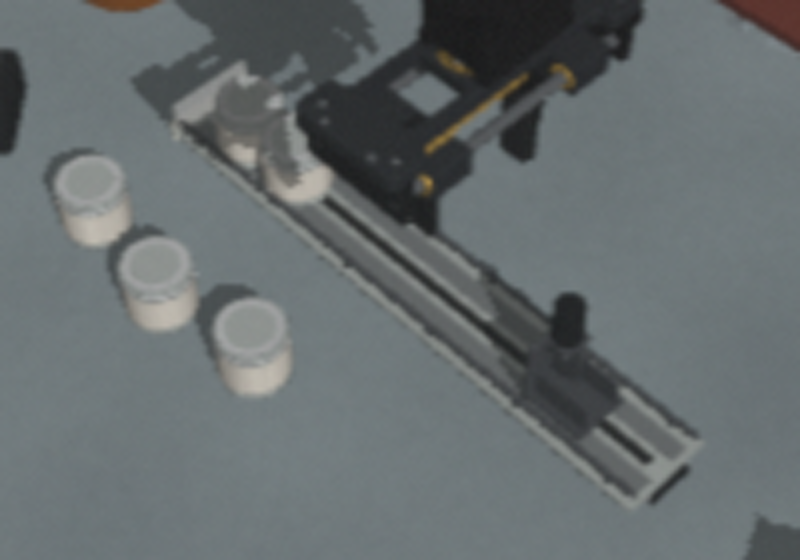

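View pics/t5.png

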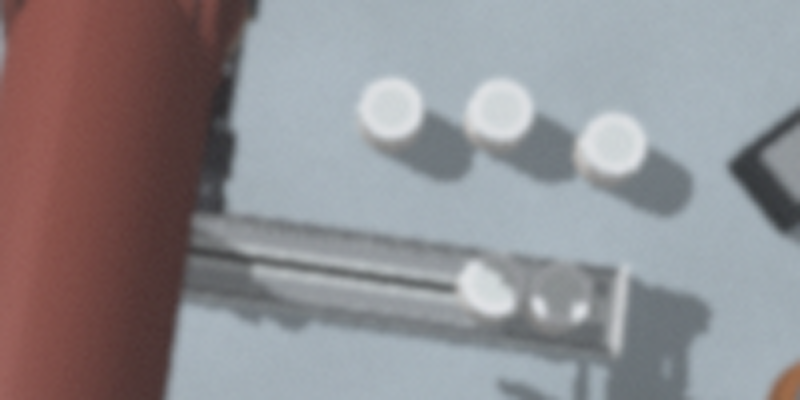

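Knocked tin seen: new1 is now at top crop (391,109). The old tins barely moved because the threshold tripped on drag alone, so I'll repeat with a higher one.

Run:
```python
from h import *
slide(-.182,-.214,N=14); slide(-.131,-.162,N=14)
```

```text
t44.8 p [ 0.4951 -0.1819  0.0333] F [-0.7  0.7  4.1] w0.0517
hit True
t45.4 p [ 0.4953 -0.205   0.0332] F [-1.   2.1  5.9] w0.0517
t46.0 p [ 0.4949 -0.2051  0.033 ] F [ 0.6  0.  -0.9] w0.0676
t48.9 p [ 0.4957 -0.1309  0.0333] F [-1.   1.2  3.3] w0.0516
hit True
t49.6 p [ 0.4958 -0.1541  0.0333] F [-0.4  2.9  5.8] w0.0518
t50.2 p [ 0.4954 -0.1543  0.033 ] F [0.4 0.1 0.5] w0.0680
```

```bash
cat >> h.py <<'E'
def fetch(p,y,ytouch):
    arm.set_gripper(.080,30); arm.move_to([p[0],p[1],.11],Q0); h=arm.movel([p[0],p[1],.020],feed=.13,contact_N=8); print("down",h)
    if h: st(); return
    arm.set_gripper(.03,30); st()
    arm.movel([p[0],p[1],.090],feed=.12); s=st()
    if s["gripper_width"]<.045: return print("LOST")
    arm.movel([ax(y),y,.090],feed=.15); s=st()
    if s["gripper_width"]<.045: return print("LOST")
    print("touch",arm.movel([ax(y),y,.033],feed=.08,contact_N=8)); s=st(); z=s["tool_pos"][2]
    if z>.037: return print("HIGH")
    print("hit",arm.movel([ax(ytouch),ytouch,z],feed=.04,contact_N=14)); yy=st()["tool_pos"][1]
    arm.set_gripper(.066); arm.movel([ax(yy),yy,.11],feed=.2)
E
python3 - <<'E'
from h import *
f=dict(np.load("t5.npz")); print(pt(f,245+(391-1.5)/4,160+(108-1.5)/4,.048))
fetch([.623,-.2155],-.094,-.106)
snap("top","t6.png",(245,160,445,260),4)
E
```

```text
[ 0.62732007 -0.03599573  0.048     ]
down False
t53.5 p [ 0.6231 -0.2155  0.0202] F [-0.6 -0.7  2.5] w0.0510
t54.2 p [ 0.6227 -0.2151  0.0894] F [ 0.  -0.1 -2.8] w0.0512
t55.5 p [ 0.4961 -0.0944  0.0901] F [ 0.1 -0.1 -2.4] w0.0517
touch True
t56.2 p [ 0.4946 -0.094   0.032 ] F [-1.9  1.   7.1] w0.0513
hit True
t56.6 p [ 0.4961 -0.1028  0.032 ] F [-1.   3.8  5.1] w0.0509
```

View pics/t6.png

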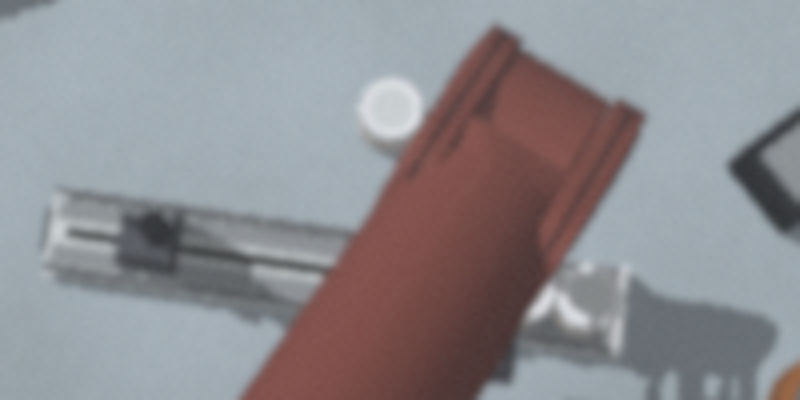

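The arm covers most of the row, but the front tin reaches the lip (crop about 595,290) and new1 hasn't moved again. I'll fetch the other two.

Run:
```python
from h import *
fetch([.638,-.123],-.042,-.055)
fetch([.627,-.0357],.010,-.003)
arm.move_to([.6,.15,.3],Q0)
snap("scene","s7.png",(220,145,420,285),4);snap("top","t7.png",(245,160,445,260),4)
```

```text
down False
t60.4 p [ 0.6381 -0.123   0.0202] F [0.6 0.4 1.6] w0.0513
t61.2 p [ 0.6376 -0.1226  0.0894] F [-0.6  0.7 -3.4] w0.0512
t62.4 p [ 0.4967 -0.0422  0.0901] F [ 0.2 -0.2 -3. ] w0.0515
touch True
t63.1 p [ 0.4952 -0.0423  0.032 ] F [-0.9  0.1  7.4] w0.0513
hit True
t63.5 p [ 0.4965 -0.0514  0.032 ] F [-0.6  3.4  3.5] w0.0512
down False
t67.2 p [ 0.6271 -0.0357  0.0202] F [-0.   0.8  2.1] w0.0511
t68.0 p [ 0.6265 -0.0354  0.0894] F [ 0.5  0.8 -3.1] w0.0510
t69.0 p [0.4973 0.01   0.0901] F [-0.5  0.2 -3.9] w0.0516
touch True
t69.8 p [0.4959 0.0096 0.032 ] F [-2.4  0.   7.4] w0.0512
hit True
t70.1 p [4.971e-01 3.000e-04 3.210e-02] F [-0.6  3.5  3.5] w0.0514
```

View pics/s7.png

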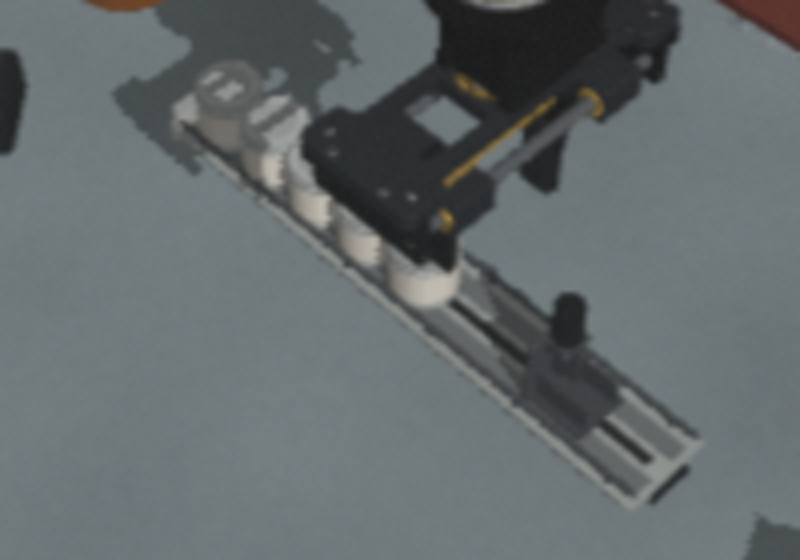

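View pics/t7.png

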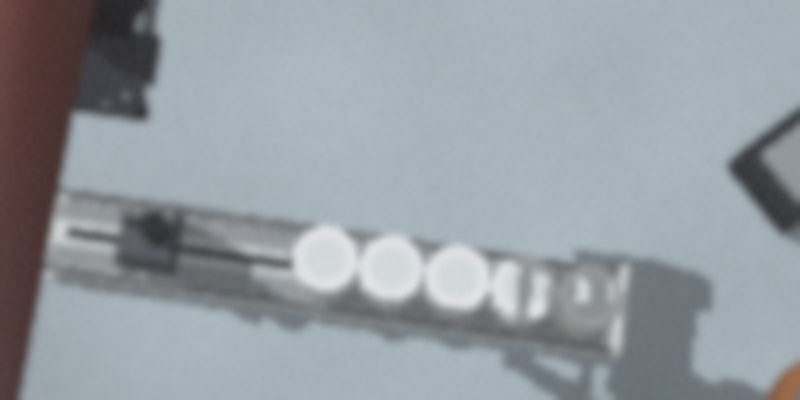

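All five tins stand closed up in the lane, from the lip (crop 588,292) back to the last one at (325,258). Now I'll draw the pusher forward.

Run:
```python
from h import *
y=.1316; Q=q(-np.pi/2+YAW); X=lambda y:ax(y)+.0008
arm.set_gripper(.05,60); arm.move_to([X(y),y,.16],Q); print(arm.movel([X(y),y,.08],feed=.1,contact_N=8))
arm.set_gripper(0,60); st()
arm.movel([X(.08),.08,.08],feed=.05,contact_N=25); st()
arm.movel([X(.05),.05,.08],feed=.04,contact_N=25); st()
h=arm.movel([X(.030),.030,.08],feed=.015,contact_N=10); print(h); arm.hold(.2); s=st()
yc=s["tool_pos"][1]
for k in range(1,7):
    arm.movel([X(yc),yc-.001*k,.08],feed=.015); arm.hold(.1); s=st()
    if abs(s["wrist_force"][1])>12: break
```

```text
False
t76.1 p [0.499  0.1315 0.0801] F [-0.8 -0.7  2.4] w0.0209
t77.3 p [0.4984 0.0788 0.0801] F [-2.3  0.6  6.2] w0.0203
t78.2 p [0.498  0.0487 0.0801] F [-2.2 -1.7  5.5] w0.0205
True
t79.2 p [0.4978 0.0389 0.0801] F [ 0.1 -0.6  4.7] w0.0206
t79.5 p [0.4979 0.0388 0.0801] F [-1.7  3.1  6.8] w0.0204
t79.9 p [0.4978 0.0387 0.08  ] F [-1.3  7.3  6.6] w0.0208
t80.2 p [0.4979 0.0386 0.0801] F [-1.5 10.3  6.5] w0.0206
t80.6 p [0.4979 0.0386 0.0801] F [-2.3 12.9  7. ] w0.0207
```

Run:
```python
from h import *
s=readout.sense(); p=s["tool_pos"]
arm.movel([p[0],p[1],.08],feed=.02); st()
arm.set_gripper(.045); y=readout.sense()["tool_pos"][1]
arm.movel([p[0],p[1],.2],feed=.12); arm.move_to([.30,.55,.3],q(1.25)); arm.hold(.3)
snap("scene","s8.png",(220,145,420,285),4);snap("top","t8.png",(245,160,445,260),4); st()
```

```text
t80.9 p [0.4978 0.0389 0.0801] F [-2.1  1.6  6.9] w0.0205
t85.2 p [0.3    0.5499 0.3   ] F [0.2 0.2 0.1] w0.0452
```

View pics/s8.png

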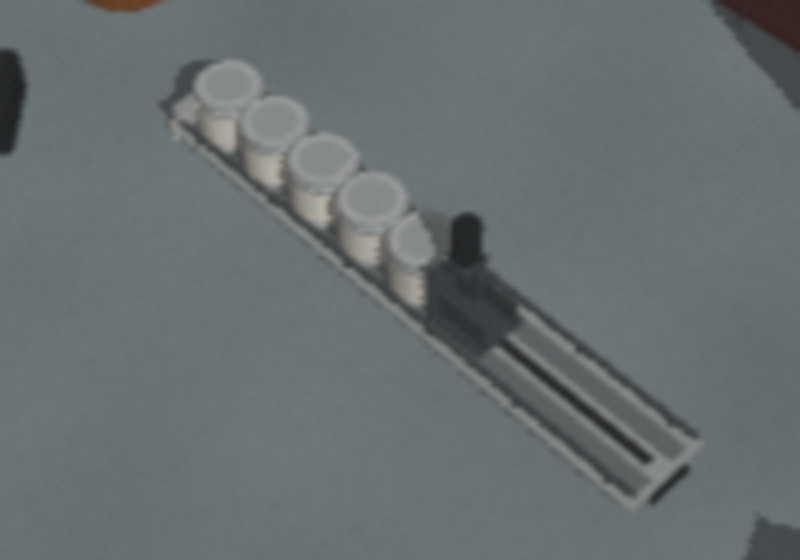

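View pics/t8.png

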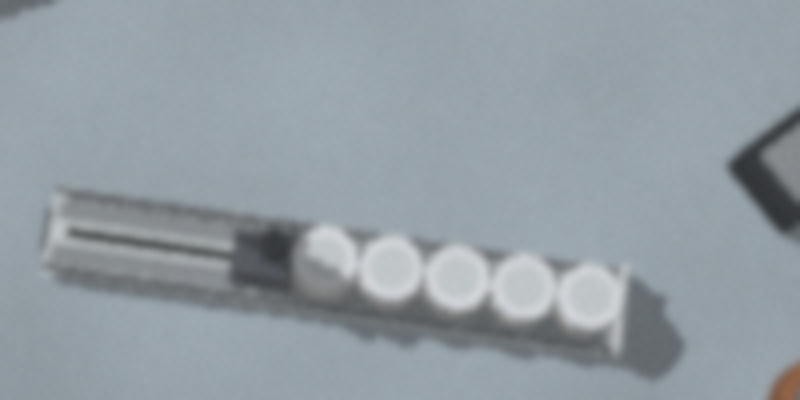

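Both views show five upright tins closed up from the lip (top crop 590,296) to the pusher, whose face is against the last tin (325,260). The arm is clear, so I'm handing in.

```bash
python3 -c "
from cell import job_done; job_done()"
```

```text
the job is handed in; nothing more can be done
```

The tin lane is restocked and the job was handed in at about 85 s. No verdict was reported.

- **Pusher back:** I worked it loose at about 20 mm/s and slid it back at about 30 mm/s until it met the hidden stop. The first press against the stop was light, so I pressed again in 1 mm steps to about 20 N.
- **Older tins:** My first slide hardly moved them because the contact limit was set too low. On the second try both closed up to the lip and to each other.
- **New tins:** Three were present, and all three now stand behind the older ones. One was knocked about 25 mm aside during the run, and I picked it up from its new place.
- **Pusher forward:** I drew it up against the last tin to about 13 N and then released it.

**Last checks:** The final views from both cameras show five upright tins in one closed row, with the front tin at the lip and the pusher against the last tin. The arm was clear, and I saw no grip slip. During the placing, neighbouring tins measured 51 to 52 mm apart. I measured the tray's position along its length only to within 2 to 3 mm, so I judged contact with the lip by feel and by the pictures.

I didn't measure the carton, tape and battery again at the end. The arm didn't go near them. The battery looks unmoved in the last top view, and only a corner of the tape is in it. The carton lies outside it.

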